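Check the brake lever of a gas-cylinder trolley

TASK

Two hand-lever grips from gas-cylinder trolleys stand on the lab bench; check the brake, the one whose long straight lever ends in a ball. With the outside of the fingers, press its lever in towards the bar until it comes to its stop and keep it there for about a second, let it spring all the way back out, then press it in to its stop again and finish while holding it there, firmly but without forcing it, so that the gap left to the bar can be seen. Grasp nothing, do not touch the bar with the fingers, and leave the other lever and all the things lying about as they are.

Things in the scene. Friction and masses are not known exactly. Their poses are not given: they have to be found in the camera images.
- brake_stand: aluminium bench stand, bolted down: base plate 120 x 180 x 12 mm, two posts, carrying a horizontal bar. Origin on the bench surface; z up, x horizontal from the lever towards the bar, y along the bar. The bar's axis is 20 mm to +x of the origin and 115 mm above the bench; the lever's upright pivot pin is at x -21, y -75 mm; the top of the stand, bar and bracket is 133 mm above the bench.
- brake_bar: the brake stand's horizontal steel bar with a black rubber grip, 28 mm across, about 210 mm long (36 mm across at the bracket collar). Origin at its middle, on its axis, 115 mm above the bench; y along the bar, x away from the lever. Not to be touched with the fingers
- brake_lever (a joint): angle of the brake lever about its upright pivot, rad: 0 = fully out (resting), grows as it is pressed towards the bar, firm stop at 0.40, where the lever is parallel to the bar with about 17 mm of gap left between the ball and the bar. A spring returns it: about 4 N starts it and about 9 N holds it at the stop when pressed 120 mm from the pivot
- brake_lever_pad (a point): where to press: a point on the brake lever's outer face (away from the bar), 120 mm from its pivot, half-way up, 115 mm above the bench. It turns with the lever: x square to the blade, towards the bar (press this way), y along the blade towards the ball, z up. In these axes the pivot lies at x +5, y -120 mm. Pressing in turns the lever clockwise seen from above; the point travels about 48 mm
- brake_lever_ball (a point): centre of the 19 mm ball at the end of the brake lever, 150 mm from the pivot. The lever is a straight aluminium blade, 10 mm thick and 16 mm high, from the pivot to this ball; same axes as the pressing point
- tilt_stand: aluminium bench stand, bolted down: base plate 120 x 180 x 12 mm, two posts, carrying a horizontal bar. Origin on the bench surface; z up, x horizontal from the lever towards the bar, y along the bar. Same size as the brake stand, but with a short crooked lever. Not to be used
- tilt_lever (a joint): angle of the other stand's short bent lever (85 mm long, round, no ball), rad, 0 = resting; to be left alone
- vial: small amber glass vial, 28 mm across, 55 mm tall, upright; leave alone
- collar: loose steel ring, 42 mm across, 12 mm high, lying on the base plate of the brake stand under the bar; leave alone
- beaker: glass beaker, 60 mm across, 75 mm tall; leave alone
- wrench: steel spanner, 150 mm long, lying flat; leave alone
- grease: white jar with black lid, 60 mm across, 60 mm tall; leave alone
- screwdriver: screwdriver, 160 mm long, lying flat; leave alone
- puck: aluminium block 50 x 35 x 18 mm lying in a steel tray at the robot's right; leave alone

How it is judged (in metres and radians):
On the way, in this order (a step that is already met when the one before it is completed fails the run):
1. the brake lever is pressed in to its stop by the fingers (value of joint brake_lever above 0.37 rad and contact force between the fingers and brake_lever above 3 N), for 0.5 s.
2. the brake lever has sprung back out (value of joint brake_lever below 0.04 rad), for 0.2 s.
At the end, for the whole second after the job is handed in: after one full press (at least half a second at the stop) and a full return, the brake lever is again held in by the fingers at its stop (joint above 0.37 rad, more than 3 N), the bar untouched, the other lever at rest (below 0.05 rad) and every loose thing within 15 mm of its start (all of step 1 and contact force between each of the arm, the fingers and brake_bar below 1 N and value of joint tilt_lever below 0.05 rad and distance of each of vial, collar, beaker, wrench, grease, screwdriver, puck from where it was at the start of the episode below 0.015 m); the arm keeps its last pose, push and grip.
It fails at once if the fingers or gripper touch the brake's bar (contact force between any of the fingers, the arm and brake_bar above 1 N).
It fails at once if the lever is forced (more than 45 N) (contact force between the fingers and brake_lever above 45 N).
It fails at once if the other lever is pressed (value of joint tilt_lever above 0.08 rad).
It fails at once if a loose thing is moved or lifted (distance of any of vial, collar, beaker, wrench, grease, screwdriver, puck from where it was at the start of the episode above 0.015 m).
It also fails if it takes over 54 s, if anything falls off the work surface, if the arm or the gripper's body presses on something with over 40 N, if the wrist force passes 120 N, or if a joint passes its speed limit or range.

ROBOT

A 6-joint arm with a two-finger parallel gripper is mounted at the origin on the work surface. World frame = base frame: x ahead of the robot, y to its left, z up, the work surface at z = 0. Lengths are in m, angles in degrees, forces in N, time in s.
With the tool pointing down it reaches from about 0.4 to 0.825 m from the base axis. Payload 7 kg.
Tool frame: the origin (TCP) lies at the very end of the fingers, on their centre line; the grasp point (between the pads) lies r.pinch_z behind it (r.pinch_z is the distance from the TCP to the grasp point, in m); z points along the fingers, y is the direction in which the jaws open and shut (so a half turn about z gives the same grasp; the last joint's range is limited). The gripper opens to 88 mm and grips with 3 to 60 N. Pads are 19 mm wide; open, the fingers measure 130 mm over their backs; the gripper's body (78 mm by 193 mm) begins 47 mm behind the grasp point.
Start: joints at [-46.633, 20.546, 0.682, 0, -70.136, -16.507], TCP at [0.305, -0.602, 0.227] pointing down, gripper open.
Joint ranges: [-176.03, 176.03], [-82.01, 121.73], [-58.28, 71.71], [-173.87, 95.51], [-174.79, -0.11], [-173.66, 173.66]. Speed limits (degrees/s): [136.94, 136.94, 172.46, 180, 180, 180].

INTERFACE

Orientations are given as [roll, pitch, yaw] about the fixed x, y, z axes, in that order (R = Rz(yaw) Ry(pitch) Rx(roll)).
In Python, from plant import r gives the robot as it stands. The module is installed in compiled form; this text tells all that it offers.
- The arm moves only by the tool servo_tool, never from a script. Its argument "steps" is a list of rows, each a list of 5 numbers: the finger opening in cm, from 0 to 8.76, then the shift along the tool's x, y, z in cm, then the turn about the tool's z in degrees. In form: [[fingers, x, y, z, spin], ...]. A call has 1 to 8 rows; each row shifts and turns the commanded pose from where the row before left it, along the tool's axes as they then stand; what a row does not reach is not made up. A row lasts 1/8 s, in which the tool goes at most 62.5 mm and 10.7 degrees, less where a joint would pass 70% of its speed; a pose out of reach is approached as far as the arm can. A call with a gripper value outside its range is refused whole. The fingers move at their own pace and stop on an object; "squeeze" is the grip in N (left out, the last holds). Time passes only in rows, so rows that do not move let the fingers close. It gives the time, the measured TCP pose, the force and the opening at its end, in the units of the state.
- r.get_state(): the state, without advancing time (a new reading comes with each control period).
- r.capture(name): name is "scene" or "top"; returns the picture (384x512x3 uint8, red, green, blue); there is no depth.
- r.calibration(name): a dict with "K" (3x3 intrinsics, pixels), "dist_coeffs" ([k1, k2, p1, p2, k3] as OpenCV has them; the pictures are not rectified), "rvec" (rotation vector, rad) and "tvec" (3), from world to camera coordinates, as OpenCV has them. Camera axes: x right, y down, z forward; pixel columns grow to the right and rows downward; lengths in m; the calibration is good to about 2 mm. A picture is of the moment at which its call begins. calibration takes no time and is no camera call.
- r.close_job(): hands the job in, once; it reports no verdict.
The state is a dict: "time_s": time; "joints": joint angles; "qd": joint speeds; "joint_torque": joint torques, N m; "tcp_pos": TCP position; "eef_rot": TCP orientation; "contact_force": force on the tool from outside, world axes, zero at the start; "moment": the same for the moment, N m; "gripper_width": finger opening in m.
Only numpy, scipy, OpenCV 4.12 (cv2) and the standard library are available. Lean on these libraries where they do the work, as an engineer would, in place of code of your own. Each camera call takes 0.05 s, during which the arm holds its last target.

## Working session

There is one attempt and no reset: what is moved stays moved. The work goes in short steps, Python scripts to look and compute and a tool call to move; the robot and the scene stay as the last step left them, time stands still between calls to the robot, and variables do not carry over. Pictures are saved under pics/ and viewed, and the job is handed in when it is done.

Besides the shell and the picture viewer there is one more tool, called after "Request:" by a JSON object that holds its "method" and its "body". servo_tool: Moves the arm, as the interface text tells. Its arguments: {"type":"object","properties":{"steps":{"type":"array","items":{"type":"array","items":{"type":"number"}}},"squeeze":{"type":"number"}},"required":["steps"]}

```bash
mkdir -p pics; python3 - <<'E'
from plant import r
import cv2,numpy as np
s=r.get_state()
for k,v in s.items(): print(k,np.round(v,4))
print(r.pinch_z)
for n in("scene","top"):
    im=r.capture(n); cv2.imwrite(f"pics/{n}0.png",cv2.resize(im[:,:,::-1],(800,600),interpolation=cv2.INTER_CUBIC)); cv2.imwrite(f"pics/{n}0raw.png",im[:,:,::-1])
    c=r.calibration(n); print(n,{k:np.round(v,4).tolist() for k,v in c.items()})
E
```

```text
time_s 0.0
joints [-4.66333e+01  2.05911e+01  6.32300e-01 -2.05000e-02 -7.01363e+01
 -1.65078e+01]
qd [-0.0031  0.1266 -0.0359 -0.045   0.08   -0.0224]
joint_torque [-2.30000e-03 -5.82722e+01  2.93054e+01  6.99750e+00  6.80000e-03
 -2.00000e-04]
tcp_pos [ 0.3047 -0.6017  0.2256]
eef_rot [ 1.799033e+02 -8.500000e-03 -1.531480e+02]
contact_force [ 0.8025 -0.7616  0.0233]
moment [-0.0424 -0.0207  0.0159]
gripper_width 0.0875
0.0188
scene {'K': [[398.818, 0.0, 255.5699], [0.0, 398.818, 190.0716], [0.0, 0.0, 1.0]], 'dist_coeffs': [-0.0115, 0.0, 0.0, 0.0, 0.0], 'rvec': [2.1127, 0.9756, -0.4312], 'tvec': [-0.3036, -0.2553, 1.3733]}
top {'K': [[379.533, 0.0, 250.4752], [0.0, 379.533, 195.1526], [0.0, 0.0, 1.0]], 'dist_coeffs': [-0.0716, 0.0, 0.0, 0.0, 0.0], 'rvec': [2.1403, -2.1268, 0.2243], 'tvec': [-0.1154, 0.5844, 0.8535]}
```

View pics/scene0.png

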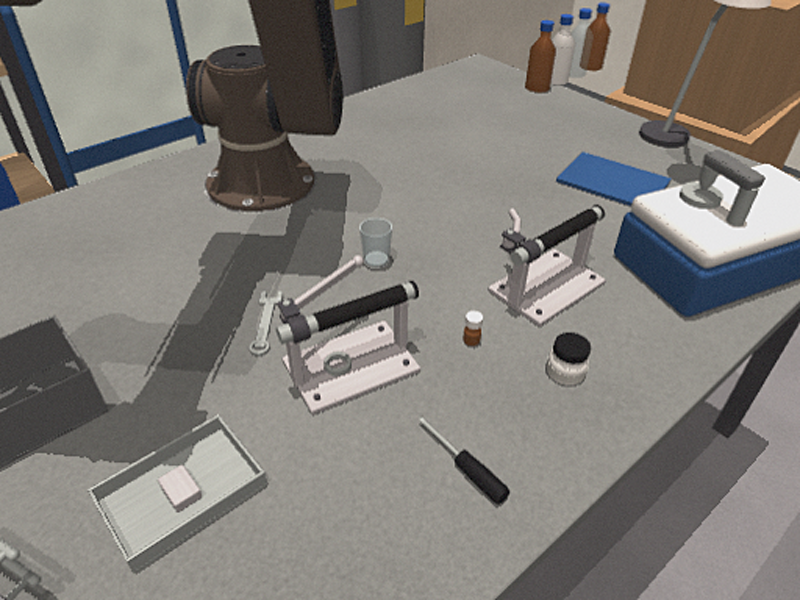

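View pics/top0.png

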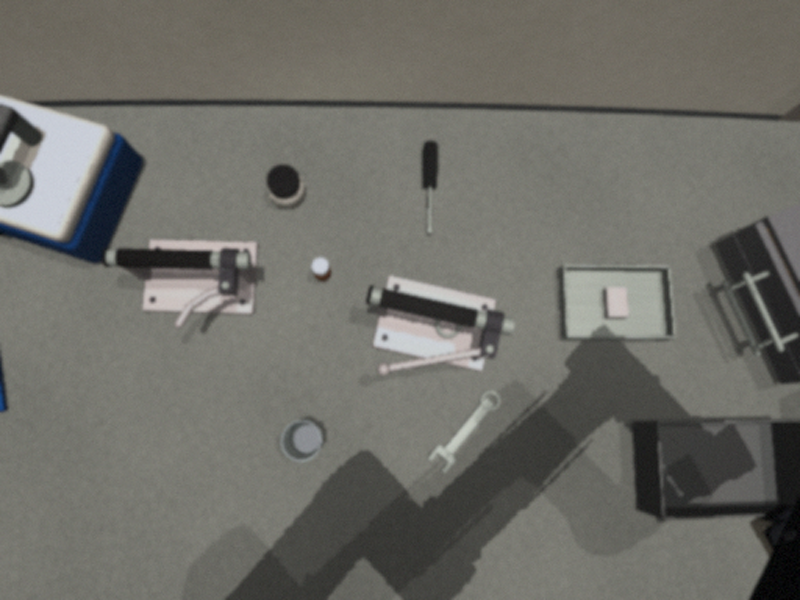

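The top view shows the brake stand near (440,320), its ball at (383,370) and its pivot near (490,348). The scene view shows the ball at (357,261). The beaker is near (302,440) and the spanner near (465,430), both on the lever's side. I'll enlarge to pick points.

```bash
python3 - <<'E'
import cv2
a=cv2.imread("pics/top0raw.png")[165:315,180:345]; cv2.imwrite("pics/t1.png",cv2.resize(a,None,fx=4,fy=4,interpolation=cv2.INTER_CUBIC)[:600])
a=cv2.imread("pics/scene0raw.png")[130:275,150:285]; cv2.imwrite("pics/s1.png",cv2.resize(a,None,fx=4,fy=4,interpolation=cv2.INTER_CUBIC))
E
```

```text
(no output)
```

View pics/t1.png

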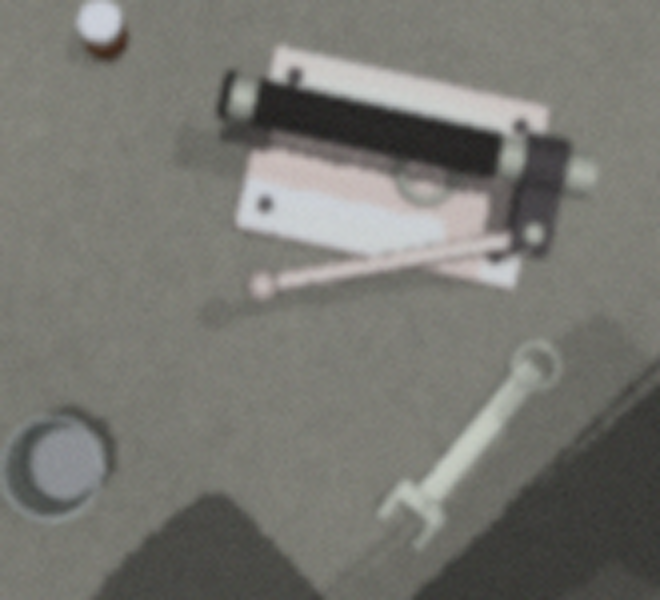

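View pics/s1.png

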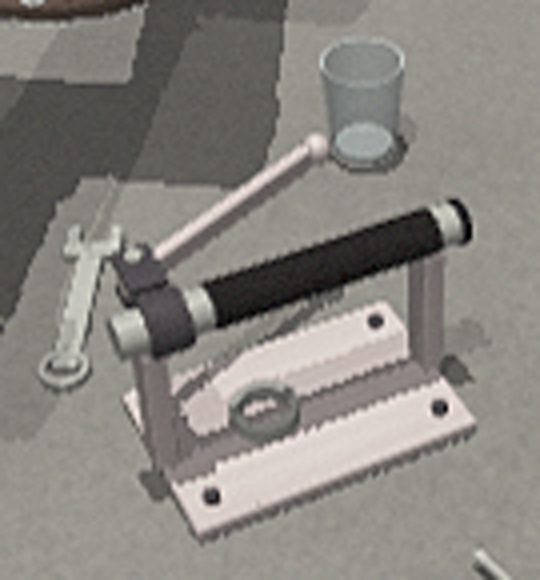

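```bash
cat > h.py <<'E'
import cv2,numpy as np
from plant import r
C={n:r.calibration(n) for n in("scene","top")}
def proj(n,P):
    c=C[n]; return cv2.projectPoints(np.array(P,float).reshape(-1,3),np.array(c["rvec"],float),np.array(c["tvec"],float),np.array(c["K"],float),np.array(c["dist_coeffs"],float))[0].reshape(-1,2)
def raise_(n,uv,z):
    c=C[n]; p=cv2.undistortPoints(np.array(uv,float).reshape(-1,1,2),np.array(c["K"],float),np.array(c["dist_coeffs"],float)).reshape(-1,2)
    R=cv2.Rodrigues(np.array(c["rvec"],float))[0]; t=np.array(c["tvec"],float).ravel(); o=-R.T@t
    d=np.c_[p,np.ones(len(p))]@R; return o+d*((z-o[2])/d[:,2])[:,None]
def W(p,L):
    X,Y,a=p[:3]; L=np.array(L,float); c,s=np.cos(a),np.sin(a)
    return np.c_[X+c*L[:,0]-s*L[:,1],Y+s*L[:,0]+c*L[:,1],L[:,2]]
def leverpt(q,along,off=0,z=.115): # off: + toward bar
    f=.4-q; d=np.array([-np.sin(f),np.cos(f)]); n=np.array([np.cos(f),np.sin(f)])
    return np.r_[np.array([-.021,-.075])+along*d+off*n,z]
E
cat > fit.py <<'E'
from h import *
from scipy.optimize import least_squares
def cr(u,ox,oy): return (np.array(u,float)+.5)/4-.5+np.array([ox,oy])
tp=cr([(278,47),(548,103),(515,290),(237,227),(262,285),(534,233)],180,165)
sp=cr([(475,425),(195,540),(125,400),(317,146)],150,130)
def L(p):
    b=leverpt(p[3],.15)
    A=[(.06,.09,.012),(.06,-.09,.012),(-.06,-.09,.012),(-.06,.09,.012),b,(-.021,-.075,.130)]
    B=[(.06,.09,.012),(.06,-.09,.012),(-.06,-.09,.012),b]
    return A,B
def f(p):
    A,B=L(p); return np.r_[(proj("top",W(p,A))-tp).ravel(),(proj("scene",W(p,B))-sp).ravel()]
x0=np.r_[raise_("top",tp[:4],.012).mean(0)[:2],-.2,0]
s=least_squares(f,x0,loss="soft_l1"); print(s.x,np.degrees(s.x[2])); print(np.round(f(s.x).reshape(-1,2),2))
p=s.x; np.save("p.npy",p)
for q in(0,.4): print(q,"pad",W(p,[leverpt(q,.12,-.005)]).round(4),"ball",W(p,[leverpt(q,.15)]).round(4))
bk=raise_("top",[(302/1.5625,440/1.5625)],0.07); print("beaker",bk)
print("wrench",raise_("top",cr([(538,365),(430,490),(382,515)],180,165),0.005))
print("bar ends",W(p,[(.02,.105,.115),(.02,-.105,.115)]))
E
python3 fit.py
```

```text
[ 0.56509864 -0.18206475 -0.22948535 -0.12137885] -13.148542263413558
[[-0.36 -0.8 ]
 [ 1.18  1.61]
 [-0.2   1.04]
 [-1.35 -0.09]
 [ 3.51 -0.69]
 [ 1.32 -7.67]
 [ 1.62 -1.32]
 [ 0.59 -2.71]
 [-0.19 -2.8 ]
 [-1.14  2.18]]
0 pad [[ 0.5023 -0.1329  0.115 ]] ball [[ 0.5021 -0.1025  0.115 ]]
0.4 pad [[ 0.55   -0.1323  0.115 ]] ball [[ 0.5617 -0.1043  0.115 ]]
beaker [[0.38198198 0.01745829 0.07      ]]
wrench [[ 0.44295249 -0.27120847  0.005     ]
 [ 0.36717209 -0.20317982  0.005     ]
 [ 0.35225194 -0.17375078  0.005     ]]
bar ends [[ 0.60845933 -0.084367    0.115     ]
 [ 0.56068929 -0.28886155  0.115     ]]
```

```bash
cat > t.py <<'E'
from h import *
def cr(u,ox,oy): return (np.array(u,float)+.5)/4-.5+np.array([ox,oy])
for n in C:
    R=cv2.Rodrigues(np.array(C[n]["rvec"],float))[0]; print(n,-R.T@np.array(C[n]["tvec"],float).ravel(), R[2])
def tri(a,b):
    a=cr([a],180,165);b=cr([b],150,130)
    f=lambda x:np.r_[(proj("top",x)-a).ravel(),(proj("scene",x)-b).ravel()]
    from scipy.optimize import least_squares
    s=least_squares(f,[.55,-.2,.1]); return s.x.round(4),f(s.x).round(2)
for nm,a,b in [("ball",(262,285),(317,146)),("pin",(534,233),(135,252)),("++",(278,47),(475,425)),("+-",(548,103),(195,540)),("--",(515,290),(125,400)),("barR",(597,173),(127,333)),("barL",(222,93),(460,222)),("bolt",(265,204),(376,321)),("b2",(295,76),(440,408)),("b3",(520,126),(211,496))]: print(nm,*tri(a,b))
E
python3 t.py
```

```text
scene [ 1.10540382 -0.55863193  0.7136089 ] [-0.56723405  0.49580075 -0.65759193]
top [ 0.41601524 -0.09162986  0.94962418] [ 0.18586265 -0.02201102 -0.98232917]
ball [ 0.4821 -0.0998  0.117 ] [ 0.37  0.26  0.5  -0.04]
pin [ 0.5099 -0.2471  0.1332] [ 0.33  0.2   0.39 -0.  ]
++ [ 0.6422 -0.1101  0.0075] [ 0.38  0.29  0.44 -0.06]
+- [ 0.6063 -0.2845  0.0067] [ 1.18  0.75  1.21 -0.04]
-- [ 0.4891 -0.2579  0.0058] [ 0.09  0.06  0.1  -0.  ]
barR [ 0.5471 -0.2821  0.1211] [-1.24 -0.75 -1.37  0.01]
barL [ 0.5893 -0.0773  0.1139] [ 0.65  0.5   0.84 -0.12]
bolt [ 0.5405 -0.1024  0.0136] [ 0.41  0.29  0.5  -0.05]
b2 [ 0.6223 -0.1206  0.0132] [ 0.32  0.24  0.38 -0.05]
b3 [ 0.5908 -0.2635  0.0138] [ 0.66  0.43  0.7  -0.03]
```

```bash
sed -i 's/(\.06,/(.08,/g; s/(-\.06,/(-.04,/g' fit.py; python3 fit.py
```

```text
[ 0.54733417 -0.17935927 -0.21736261 -0.00771178] -12.45396038939322
[[-0.1  -1.13]
 [ 1.59  0.46]
 [ 0.8  -0.03]
 [-0.51 -0.3 ]
 [ 0.82  0.27]
 [ 0.49  0.03]
 [ 1.66 -0.98]
 [ 0.94 -1.62]
 [-0.49 -1.69]
 [ 0.23  0.81]]
0 pad [[ 0.4839 -0.131   0.115 ]] ball [[ 0.4834 -0.1006  0.115 ]]
0.4 pad [[ 0.5317 -0.1298  0.115 ]] ball [[ 0.543  -0.1016  0.115 ]]
beaker [[0.38198198 0.01745829 0.07      ]]
wrench [[ 0.44295249 -0.27120847  0.005     ]
 [ 0.36717209 -0.20317982  0.005     ]
 [ 0.35225194 -0.17375078  0.005     ]]
bar ends [[ 0.58950734 -0.08114306  0.115     ]
 [ 0.54421978 -0.28620168  0.115     ]]
```

The refit agrees with both views: residuals are about 1 px and the lever reads about 0 rad. I'll press with a finger back, so tool −y points along the press direction (yaw about −102°). First step: close the fingers and turn.

Request:
{"method": "servo_tool", "body": {"steps": [[0,0,0,0,-10.2],[0,0,0,0,-10.2],[0,0,0,0,-10.2],[0,0,0,0,-10.2],[0,0,0,0,-10.2],[0,0,0,0,0]], "squeeze": 5}}

```text
time_s: 0.85
tcp_pos: [0.3048, -0.6019, 0.2261]
eef_rot: [180.0, 0.0, -102.2]
contact_force: [-0.7, -0.7, 0.3]
gripper_width: 0.0331
```

Request:
{"method": "servo_tool", "body": {"steps": [[0,-4.9,-0.17,0,0],[0,-4.9,-0.17,0,0],[0,-4.9,-0.17,0,0],[0,-4.9,-0.17,0,0],[0,-4.9,-0.17,0,0],[0,-4.9,-0.17,0,0],[0,-4.9,-0.17,0,0],[0,-4.9,-0.17,0,0]]}}

```text
time_s: 1.85
tcp_pos: [0.4008, -0.2203, 0.2267]
eef_rot: [-180.0, 0.0, -102.4]
contact_force: [1.2, 0.1, 0.1]
gripper_width: 0.0003
```

Request:
{"method": "servo_tool", "body": {"steps": [[0,-4.9,-0.17,0,0],[0,-4.9,-0.17,0,0],[0,0,0,0,0],[0,0,0,0,0]]}}

```text
time_s: 2.35
tcp_pos: [0.4245, -0.1266, 0.2266]
eef_rot: [180.0, -0.0, -102.2]
contact_force: [0.1, -0.4, -0.3]
gripper_width: 0.0004
```

```bash
python3 - <<'E'
from h import *
s=r.get_state(); print(s["time_s"],s["tcp_pos"],s["contact_force"],s["gripper_width"],s["joints"])
for n in C:
    im=r.capture(n); print(proj(n,[s["tcp_pos"]]))
    cv2.imwrite(f"pics/{n}1.png",cv2.resize(im[100:320,130:400,::-1],None,fx=2.7,fy=2.7,interpolation=cv2.INTER_CUBIC))
E
```

```text
2.35 [ 0.42451783 -0.12658323  0.22655006] [ 0.05538111 -0.40188328 -0.28958092] 0.00035565270880374126 [ 9.05250036e+00 -2.00286496e+00 -2.69368239e+01 -4.05365773e-06
 -6.50736917e+01 -2.12849130e+01]
[[203.27968433 121.36244846]]
[[260.15076883 262.22371242]]
```

View pics/scene1.png

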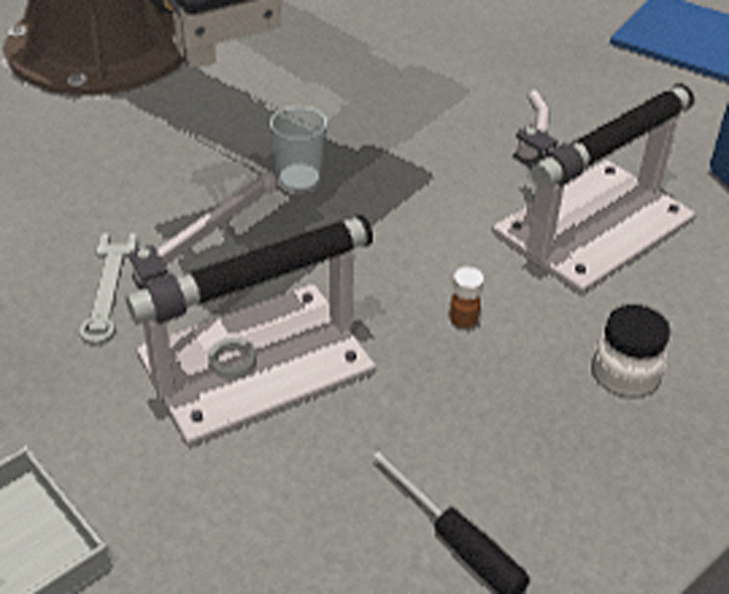

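View pics/top1.png

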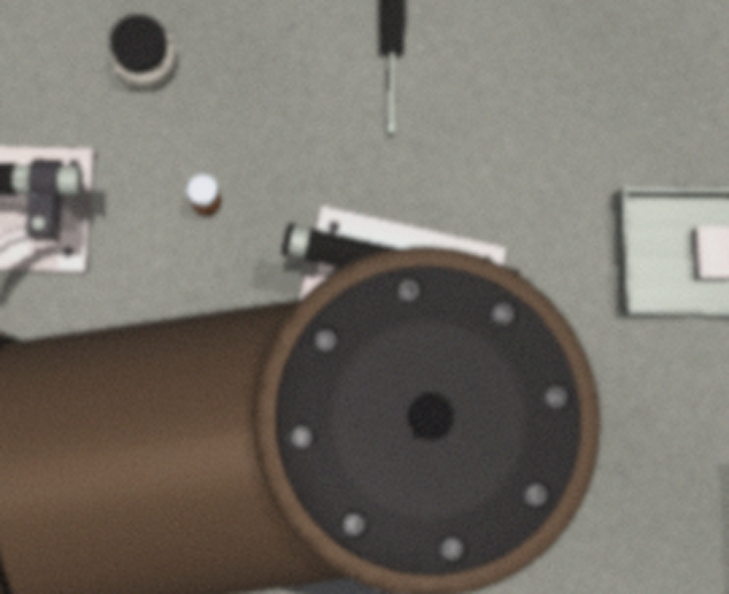

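```bash
python3 - <<'E'
from h import *
im=r.capture("scene")
cv2.imwrite(f"pics/scene2.png",cv2.resize(im[0:200,100:350,::-1],None,fx=3,fy=3,interpolation=cv2.INTER_CUBIC))
E
```

```text
(no output)
```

View pics/scene2.png

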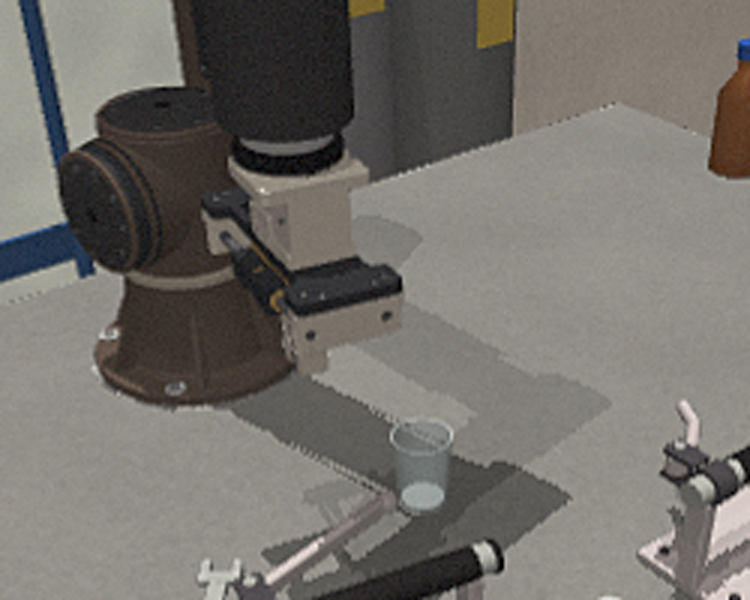

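The picture shows the closed fingertip at crop pixel (310,362), which matches the projected TCP. It sits on the robot side of the lever, clear of the beaker. Descending to TCP z ≈ 0.104.

Request:
{"method": "servo_tool", "body": {"steps": [[0,0,0,3,0],[0,0,0,3,0],[0,0,0,3,0],[0,0,0,2.2,0],[0,0,0,1,0],[0,0,0,0,0],[0,0,0,0,0]]}}

```text
time_s: 3.38
tcp_pos: [0.4252, -0.1269, 0.1054]
eef_rot: [-179.9, 0.0, -102.2]
contact_force: [-0.3, -0.1, 0.2]
gripper_width: 0.0006
```

```bash
python3 - <<'E'
from h import *
s=r.get_state(); print(s["time_s"],s["tcp_pos"],s["contact_force"])
im=r.capture("scene")
cv2.imwrite(f"pics/scene3.png",cv2.resize(im[80:260,130:330,::-1],None,fx=3.3,fy=3.3,interpolation=cv2.INTER_CUBIC))
E
```

```text
3.375 [ 0.42520824 -0.12692238  0.10536644] [-0.29913668 -0.0737443   0.24822679]
```

View pics/scene3.png

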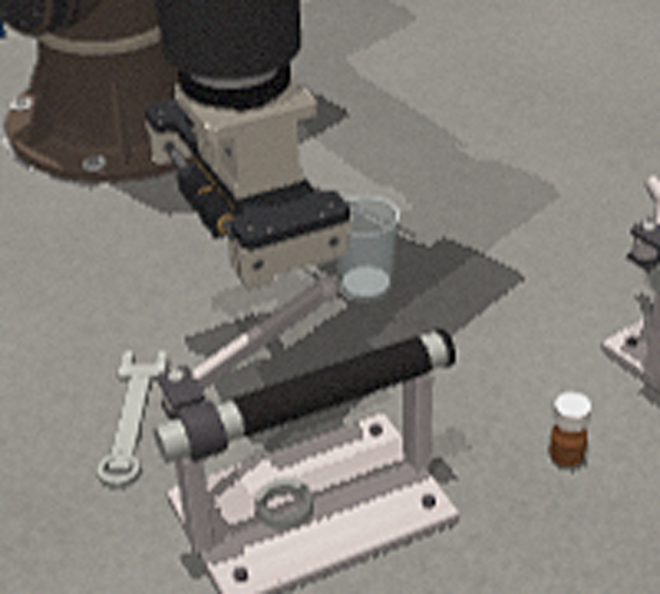

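Request:
{"method": "servo_tool", "body": {"steps": [[0,-0.21,-0.98,0.15,0],[0,-0.21,-0.98,0.15,0],[0,-0.1,-0.49,0,0],[0,0,0,0,0]]}}

```text
time_s: 3.92
tcp_pos: [0.45, -0.1267, 0.1013]
eef_rot: [180.0, -0.0, -102.1]
contact_force: [-0.3, 0.3, -0.8]
gripper_width: 0.0005
```

Request:
{"method": "servo_tool", "body": {"steps": [[0,-0.06,-0.29,0,0],[0,-0.06,-0.29,0,0],[0,-0.06,-0.29,0,0],[0,-0.06,-0.29,0,0],[0,0,0,0,0]]}}

```text
time_s: 4.55
tcp_pos: [0.4617, -0.1268, 0.1015]
eef_rot: [180.0, -0.0, -102.1]
contact_force: [-0.1, 0.4, 0.3]
gripper_width: 0.0002
```

Request:
{"method": "servo_tool", "body": {"steps": [[0,-0.06,-0.29,0,0],[0,-0.06,-0.29,0,0],[0,-0.06,-0.29,0,0],[0,-0.06,-0.29,0,0],[0,0,0,0,0]]}}

```text
time_s: 5.18
tcp_pos: [0.4722, -0.1268, 0.101]
eef_rot: [179.8, -0.0, -102.2]
contact_force: [-3.9, 2.3, 1.6]
gripper_width: 0.0006
```

Contact at about 4 N, as expected. Continuing in.

Request:
{"method": "servo_tool", "body": {"steps": [[0,-0.06,-0.29,0,0],[0,-0.06,-0.29,0,0],[0,-0.06,-0.29,0,0],[0,-0.06,-0.29,0,0],[0,0,0,0,0]]}}

```text
time_s: 5.8
tcp_pos: [0.4837, -0.1267, 0.1008]
eef_rot: [179.8, -0.0, -102.2]
contact_force: [-6.1, 4.4, 1.9]
gripper_width: 0.0007
```

Request:
{"method": "servo_tool", "body": {"steps": [[0,-0.06,-0.29,0,0],[0,-0.06,-0.29,0,0],[0,-0.06,-0.29,0,0],[0,-0.06,-0.29,0,0],[0,0,0,0,0]]}}

```text
time_s: 6.42
tcp_pos: [0.4954, -0.1266, 0.1008]
eef_rot: [179.8, 0.0, -102.2]
contact_force: [-7.3, 6.7, 2.3]
gripper_width: 0.0005
```

```bash
python3 - <<'E'
from h import *
s=r.get_state(); print(s["time_s"],s["tcp_pos"],s["contact_force"])
im=r.capture("scene")
cv2.imwrite(f"pics/scene4.png",cv2.resize(im[100:260,140:300,::-1],None,fx=3.7,fy=3.7,interpolation=cv2.INTER_CUBIC))
E
```

```text
6.425 [ 0.49538821 -0.12655389  0.10077169] [-7.33389176  6.70830662  2.33955558]
```

View pics/scene4.png

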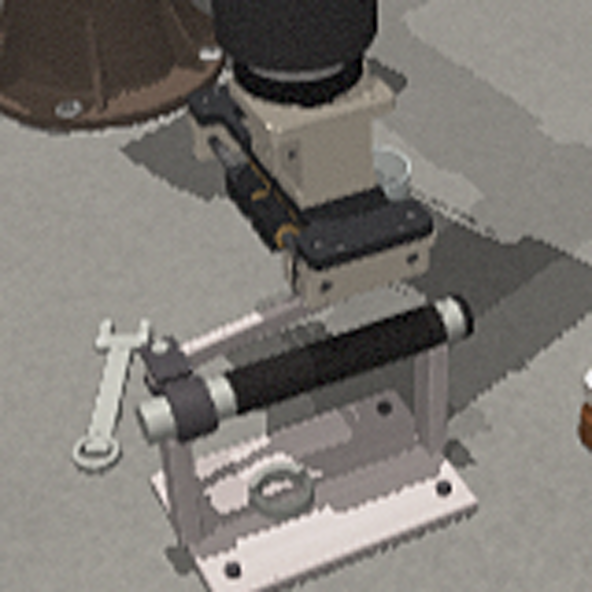

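The lever is following the finger. The finger is on the blade short of the ball and well clear of the bar. Going finer as it nears the stop.

Request:
{"method": "servo_tool", "body": {"steps": [[0,-0.04,-0.2,0,0],[0,-0.04,-0.2,0,0],[0,-0.04,-0.2,0,0],[0,-0.04,-0.2,0,0],[0,0,0,0,0]]}}

```text
time_s: 7.1
tcp_pos: [0.5032, -0.1269, 0.1007]
eef_rot: [179.8, -0.0, -102.2]
contact_force: [-7.2, 3.9, 2.1]
gripper_width: 0.0004
```

Request:
{"method": "servo_tool", "body": {"steps": [[0,-0.04,-0.2,0,0],[0,-0.02,-0.1,0,0],[0,-0.02,-0.1,0,0],[0,0,0,0,0]]}}

```text
time_s: 7.6
tcp_pos: [0.5069, -0.1272, 0.1007]
eef_rot: [179.7, -0.0, -102.2]
contact_force: [-7.2, 2.4, 2.6]
gripper_width: 0.0008
```

Request:
{"method": "servo_tool", "body": {"steps": [[0,0,-0.1,0,0],[0,0,-0.1,0,0],[0,0,0,0,0]]}}

```text
time_s: 7.98
tcp_pos: [0.5089, -0.1275, 0.1007]
eef_rot: [179.7, -0.0, -102.2]
contact_force: [-8.1, 4.2, 1.7]
gripper_width: 0.0006
```

Request:
{"method": "servo_tool", "body": {"steps": [[0,0,-0.1,0,0],[0,0,-0.1,0,0],[0,0,0,0,0]]}}

```text
time_s: 8.35
tcp_pos: [0.5107, -0.1278, 0.1006]
eef_rot: [179.7, -0.0, -102.2]
contact_force: [-7.3, 3.7, 1.9]
gripper_width: 0.0006
```

Request:
{"method": "servo_tool", "body": {"steps": [[0,0,-0.1,0,0],[0,0,-0.1,0,0],[0,0,0,0,0]]}}

```text
time_s: 8.72
tcp_pos: [0.5125, -0.1281, 0.1005]
eef_rot: [179.7, -0.0, -102.2]
contact_force: [-8.9, 5.4, 2.4]
gripper_width: 0.0006
```

Request:
{"method": "servo_tool", "body": {"steps": [[0,0,-0.1,0,0],[0,0,0,0,0]]}}

```text
time_s: 8.98
tcp_pos: [0.5135, -0.1283, 0.1005]
eef_rot: [179.7, -0.0, -102.2]
contact_force: [-8.1, 5.3, 2.3]
gripper_width: 0.0003
```

Request:
{"method": "servo_tool", "body": {"steps": [[0,0,-0.1,0,0],[0,0,0,0,0]]}}

```text
time_s: 9.22
tcp_pos: [0.5136, -0.1284, 0.1005]
eef_rot: [179.6, -0.0, -102.2]
contact_force: [-12.4, 6.7, 4.8]
gripper_width: 0.0005
```

The TCP has halted at x 0.5136 while the force climbs, so this looks like the stop. One more 0.5 mm, then I'll hold and check by picture.

Request:
{"method": "servo_tool", "body": {"steps": [[0,0,-0.05,0,0],[0,0,0,0,0],[0,0,0,0,0],[0,0,0,0,0],[0,0,0,0,0],[0,0,0,0,0],[0,0,0,0,0],[0,0,0,0,0]]}}

```text
time_s: 10.22
tcp_pos: [0.5137, -0.1284, 0.1005]
eef_rot: [179.6, -0.0, -102.2]
contact_force: [-12.0, 8.7, 7.4]
gripper_width: 0.0004
```

```bash
python3 - <<'E'
from h import *
s=r.get_state(); print(s["time_s"],s["tcp_pos"],s["contact_force"])
p=np.load("p.npy")
im=r.capture("scene")[:,:,::-1].copy()
x0,y0,k=140,100,3.7
b=cv2.resize(im[y0:260,x0:300],None,fx=k,fy=k,interpolation=cv2.INTER_CUBIC)
for q,c in((.3,(0,0,255)),(.4,(0,255,0))):
    P=proj("scene",W(p,[leverpt(q,a,0,.123) for a in(.02,.15)]))
    P=((P-[x0,y0]+.5)*k).astype(int); cv2.line(b,tuple(map(int,P[0])),tuple(map(int,P[1])),c,1)
cv2.imwrite("pics/scene5.png",b)
E
```

```text
10.225 [ 0.51370903 -0.12837259  0.10046475] [-11.95897289   8.65950144   7.40451991]
```

View pics/scene5.png

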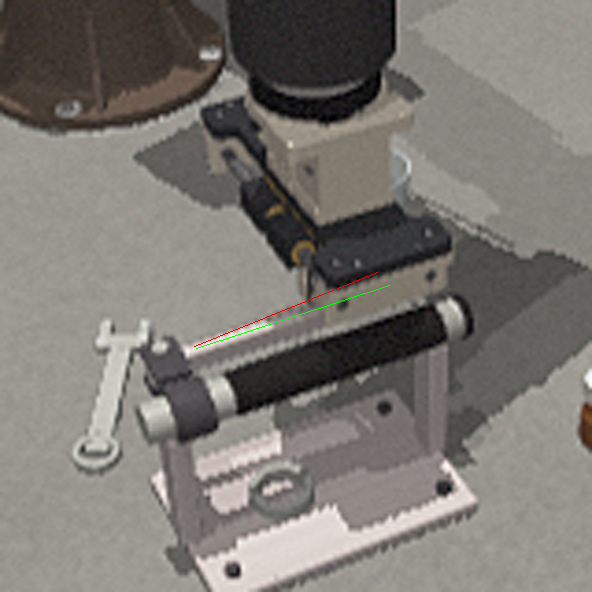

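The picture shows the blade parallel to the bar and lying on the green model line for 0.40 rad, with a clear gap to the bar. Over the last 1.5 mm commanded, the TCP moved only 0.2 mm. The first press has been held for over 1 s, so I'll let it spring back.

Request:
{"method": "servo_tool", "body": {"steps": [[0,0,0.3,0,0],[0,0,0.4,0,0],[0,0.1,0.49,0,0],[0,0.1,0.49,0,0],[0,0.1,0.49,0,0],[0,0.1,0.49,0,0],[0,0.1,0.49,0,0],[0,0.1,0.49,0,0]]}}

```text
time_s: 11.28
tcp_pos: [0.4788, -0.1272, 0.1008]
eef_rot: [179.8, -0.0, -102.2]
contact_force: [-4.5, 0.6, -0.8]
gripper_width: 0.0002
```

Request:
{"method": "servo_tool", "body": {"steps": [[0,0.1,0.49,0,0],[0,0.1,0.49,0,0],[0,0.1,0.49,0,0],[0,0.1,0.49,0,0],[0,0.1,0.49,0,0],[0,0.1,0.49,0,0],[0,0,0,0,0],[0,0,0,0,0]]}}

```text
time_s: 12.28
tcp_pos: [0.4511, -0.1269, 0.1017]
eef_rot: [-180.0, 0.0, -102.1]
contact_force: [-0.1, 0.1, 1.4]
gripper_width: 0.0007
```

Request:
{"method": "servo_tool", "body": {"steps": [[0,0,0,0,0],[0,0,0,0,0],[0,0,0,0,0],[0,0,0,0,0]]}}

```text
time_s: 12.78
tcp_pos: [0.4508, -0.127, 0.1015]
eef_rot: [180.0, -0.0, -102.1]
contact_force: [1.3, -0.7, 0.3]
gripper_width: 0.0005
```

```bash
python3 - <<'E'
from h import *
s=r.get_state(); print(s["time_s"],s["tcp_pos"],s["contact_force"])
p=np.load("p.npy")
im=r.capture("scene")[:,:,::-1].copy()
x0,y0,k=140,100,3.7
b=cv2.resize(im[y0:260,x0:300],None,fx=k,fy=k,interpolation=cv2.INTER_CUBIC)
for q,c in((0,(0,255,0)),):
    P=proj("scene",W(p,[leverpt(q,a,0,.123) for a in(.02,.15)]))
    P=((P-[x0,y0]+.5)*k).astype(int); cv2.line(b,tuple(map(int,P[0])),tuple(map(int,P[1])),c,1)
cv2.imwrite("pics/scene6.png",b)
E
```

```text
12.775 [ 0.45076253 -0.12700216  0.1015362 ] [ 1.31032583 -0.65276509  0.34284976]
```

View pics/scene6.png

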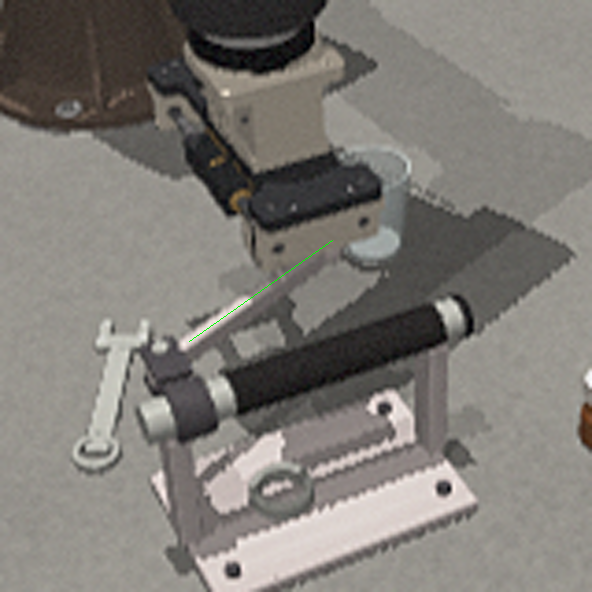

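The lever is fully out again: it lies on the rest model line with no contact force. Second press now.

Request:
{"method": "servo_tool", "body": {"steps": [[0,-0.1,-0.49,0,0],[0,-0.1,-0.49,0,0],[0,-0.1,-0.49,0,0],[0,-0.1,-0.49,0,0],[0,-0.1,-0.49,0,0],[0,-0.1,-0.49,0,0],[0,-0.1,-0.49,0,0],[0,-0.1,-0.49,0,0]]}}

```text
time_s: 13.82
tcp_pos: [0.489, -0.127, 0.1007]
eef_rot: [179.8, -0.0, -102.2]
contact_force: [-6.6, 5.7, 2.2]
gripper_width: 0.0005
```

Request:
{"method": "servo_tool", "body": {"steps": [[0,-0.06,-0.29,0,0],[0,-0.06,-0.29,0,0],[0,-0.06,-0.29,0,0],[0,-0.06,-0.29,0,0],[0,0,0,0,0]]}}

```text
time_s: 14.45
tcp_pos: [0.5007, -0.1271, 0.1006]
eef_rot: [179.8, -0.0, -102.2]
contact_force: [-7.0, 4.6, 2.4]
gripper_width: 0.0005
```

Request:
{"method": "servo_tool", "body": {"steps": [[0,0,-0.2,0,0],[0,0,-0.2,0,0],[0,0,-0.2,0,0],[0,0,0,0,0]]}}

```text
time_s: 14.95
tcp_pos: [0.5066, -0.1279, 0.1006]
eef_rot: [179.8, 0.0, -102.2]
contact_force: [-6.4, 7.2, 3.0]
gripper_width: 0.0007
```

Request:
{"method": "servo_tool", "body": {"steps": [[0,0,-0.2,0,0],[0,0,-0.2,0,0],[0,0,-0.1,0,0],[0,0,0,0,0]]}}

```text
time_s: 15.45
tcp_pos: [0.5112, -0.1288, 0.1005]
eef_rot: [179.7, 0.0, -102.2]
contact_force: [-7.9, 9.3, 2.4]
gripper_width: 0.0006
```

Request:
{"method": "servo_tool", "body": {"steps": [[0,0,-0.1,0,0],[0,0,-0.1,0,0],[0,0,0,0,0]]}}

```text
time_s: 15.82
tcp_pos: [0.5131, -0.1292, 0.1005]
eef_rot: [179.7, 0.0, -102.2]
contact_force: [-7.6, 8.5, 3.1]
gripper_width: 0.0007
```

Request:
{"method": "servo_tool", "body": {"steps": [[0,0,-0.1,0,0],[0,0,0,0,0],[0,0,0,0,0]]}}

```text
time_s: 16.2
tcp_pos: [0.5133, -0.1293, 0.1004]
eef_rot: [179.7, 0.0, -102.2]
contact_force: [-9.9, 10.0, 4.2]
gripper_width: 0.0006
```

Request:
{"method": "servo_tool", "body": {"steps": [[0,0,-0.1,0,0],[0,0,0,0,0],[0,0,0,0,0],[0,0,0,0,0],[0,0,0,0,0],[0,0,0,0,0],[0,0,0,0,0],[0,0,0,0,0]]}}

```text
time_s: 17.2
tcp_pos: [0.5135, -0.1293, 0.1003]
eef_rot: [179.6, 0.0, -102.2]
contact_force: [-12.6, 12.1, 7.5]
gripper_width: 0.0005
```

```bash
python3 - <<'E'
from h import *
s=r.get_state(); print(s["time_s"],s["tcp_pos"],s["contact_force"])
p=np.load("p.npy")
im=r.capture("scene")[:,:,::-1].copy()
cv2.imwrite("pics/scene7raw.png",im)
a=cv2.imread("pics/scene5.png")
x0,y0,k=140,100,3.7
b=cv2.resize(im[y0:260,x0:300],None,fx=k,fy=k,interpolation=cv2.INTER_CUBIC)
d=cv2.absdiff(a,b).max(2)[270:350,180:320]; print("diff vs first press, lever region:",d.mean(),np.percentile(d,95))
o=cv2.imread("pics/scene0raw.png")
cv2.imwrite("pics/scene7.png",cv2.resize(im,(800,600),interpolation=cv2.INTER_CUBIC))
E
```

```text
17.2 [ 0.51348296 -0.12930884  0.10034422] [-12.58643838  12.12615503   7.45840662]
diff vs first press, lever region: 7.914910714285714 18.0
```

View pics/scene7.png

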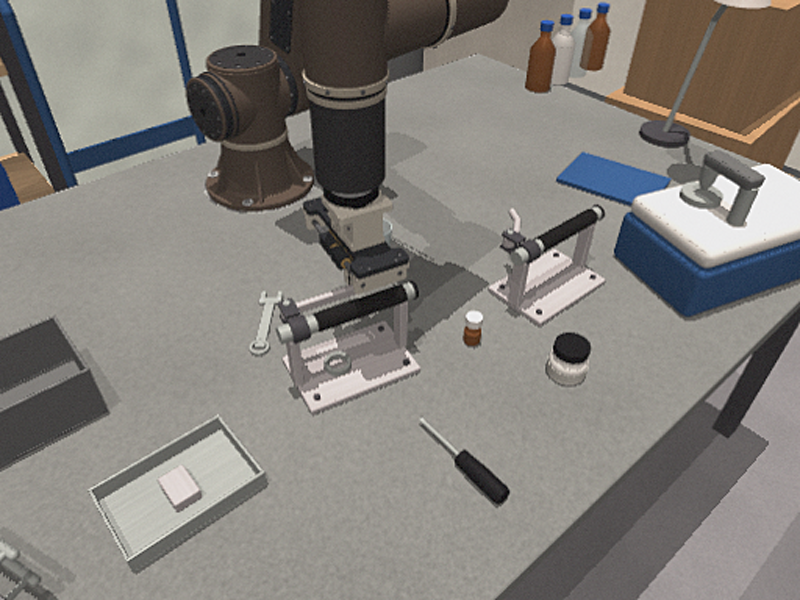

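The lever is in at its stop. The lever region looks the same as in the first press, the TCP is at the same place, and the force is about 19 N and steady. The vial (473,330), jar (570,360), screwdriver, spanner, ring, puck and other lever have not moved. The beaker is mostly hidden behind the gripper, but no part of the arm went near it. Handing in.

```bash
python3 - <<'E'
from plant import r
r.close_job(); s=r.get_state(); print(s["time_s"],s["tcp_pos"],s["contact_force"])
E
```

```text
the job is handed in; nothing more can be done
the job is handed in; nothing more can be done
```

I pressed the brake lever to its stop with the back of the closed fingers and held it for over a second. I then let it spring back fully and pressed it to the stop again. The job was handed in at about 17 s with the lever held there; no verdict is reported.

**Last checks**
- **At the stop:** on the second press the finger halted where it had on the first (x ≈ 0.5135 against 0.5137 m) while the push kept rising. In the first-press picture the blade lay parallel to the bar, with the gap left. The final picture matches it around the lever.
- **Force:** about 17 N sideways, plus 7 N vertically, 19 N in all. That is well over the 3 N needed and under the 45 N limit.
- **Return:** between presses the lever lay on its rest line in the picture, with no contact force beyond the sensor's noise of about 1 N.
- **Surroundings:** the other lever and the loose things in view looked unmoved by eye; I did not measure them. The fingers stayed on the lever's outer side, away from the bar.

**Less certain**
- **Lever angle:** judged from the pictures and the finger position, since no joint reading is available.
- **Sideways force:** its direction was well off square to the blade, and the vertical part grew as I pressed. I put this down to friction but did not confirm it.
- **Beaker:** mostly hidden behind the gripper in the final picture. The fingers stayed above its height.

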